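Clear the implant case lid and hold it on its balance point

ROBOT

A 6-joint arm with a two-finger parallel gripper is mounted at the origin on the work surface. World frame = base frame: x ahead of the robot, y to its left, z up, the work surface at z = 0. Lengths are in m, angles in degrees, forces in N, time in s.
With the tool pointing down it reaches from about 0.375 to 0.9 m from the base axis. Payload 3.1 kg.
Tool frame: the origin (TCP) lies between the finger pads; the fingertips stand 11 mm ahead of it and the grasp point (between the pads) lies 8 mm behind it; x points along the fingers, y is the direction in which the jaws open and shut, and the axes are right-handed (so a half turn about x gives the same grasp; the last joint's range is limited). The gripper opens to 87 mm and grips with 3 to 60 N. Pads are 19 mm wide; open, the fingers measure 117 mm over their backs; the gripper's body (75 mm by 190 mm) begins 51 mm behind the grasp point.
Start: joints at [60.533, 30.224, 82.088, -0, 67.689, -10.227], TCP at [0.206, 0.59, 0.234] pointing down, gripper open.
Joint ranges: [-176.69, 176.69], [-43.24, 126.21], [12.49, 139.97], [-82, 262], [0, 151.66], [-163.58, 163.58]. Speed limits (degrees/s): [159.86, 159.86, 180, 180, 180, 180].

INTERFACE

Orientations are given as a 3x3 rotation matrix whose columns are the frame's x, y, z axes.
In Python, from rig import bot gives the robot as it stands.
- The arm moves only by the shell command python3 -m inch 'ROWS' [OPENING]. ROWS is a JSON object of lists of equal length, an entry for each row: "dp": the shift along the tool's x, y, z in mm, a list of three; "yaw": the turn about the tool's x in degrees. In form: {"dp": [[tx, ty, tz], ...], "yaw": [yaw, ...]}. A call has 1 to 20 rows; each row shifts and turns the commanded pose from where the row before left it, along the tool's axes as they then stand; what a row does not reach is not made up. A row lasts 1/12 s, in which the tool goes at most 41.7 mm and 7.16 degrees, less where a joint would pass 70% of its speed; a pose out of reach is approached as far as the arm can. A call is refused whole if a number of a shift passes 41.7 or a number of a turn 7.16, either way. A call with a gripper value outside its range is refused whole. OPENING is the finger opening in mm, from 0 to 87, set as the call begins (- or left out, the last holds). The fingers move at their own pace and stop on an object; the grip force is fixed at half the most. Time passes only in rows, so rows that do not move let the fingers close. It gives the time, the measured TCP pose, the force and the opening at its end, in the units of the state.
- bot.read_state(): the state, without advancing time (a new reading comes with each control period).
- bot.capture(name): name is "scene" or "side" or "wrist"; returns a dict with "color" (480x640x3 uint8, red, green, blue), "intrinsics" (3x3 intrinsics, pixels), "k1" (the pictures are not rectified: a ray, as slopes to the right and down, at radius r is drawn at 1 + k1 r^2 times it, then the intrinsics apply), "pose" (4x4, takes a point from camera to world coordinates). Camera axes: x right, y down, z forward; pixel columns grow to the right and rows downward; lengths in m; the calibration is good to about 2 mm. A picture is of the moment at which its call begins. There is no depth.
- bot.hand_in(): hands the job in, once; it reports no verdict.
The state is a dict: "time_s": time; "joint_positions": joint angles; "qvel": joint speeds; "tau": joint torques, N m; "position": TCP position; "tcp_rot": TCP orientation; "force": force on the tool from outside, world axes, zero at the start; "moment": the same for the moment, N m; "opening": opening from 0.0 (shut) to 1.0 (fully open).
Only numpy, scipy, OpenCV 4.12 (cv2) and the standard library are available. Lean on these libraries where they do the work, as an engineer would, in place of code of your own. Each camera call takes 0.05 s, during which the arm holds its last target.

TASK

Three sharp gold metal off-cuts lie on the closed lid of the implant case: pick up the orange scraper block and with it, never with the gripper itself, wipe all of them off the lid's side into the white catch tray, then stand the scraper upright back on the bare table and let go of it. Then take the lid by its blue grip, swing it up until it stands upright at its balance point, where it would fall neither shut nor over backwards, and finish while holding it still there for the hinge inspection. Never let the lid go over backwards, and leave the driver rack, the bottle and the steel cup where they are.

Things in the scene. Friction and masses are not known exactly. Their poses are not given: they have to be found in the camera images.
- case: Fixed open aluminium case, 170 (x) x 200 (y) x 60 mm high, walls 4 mm, standing on the table under its lid. Origin at the centre of its underside on the table; x axis points from the lid's grip side (near the robot) to the hinge side, y along the hinge, z up. It stands turned by up to 0.2 rad.
- lid (a joint): Lid angle about the hinge on the case's far (+x) rim: 0 shut and level, 1.571 upright, where it balances (its mass lies in its mid-plane, as does the hinge axis); below that it falls shut, above it falls backwards to a stop at 2.6. Hardly any friction. Perforated aluminium plate 0.3 to 0.5 kg, 170 (hinge to front edge) x 220 (along hinge) x 6 mm, centred over the case; shut, its top is 66 mm above the table.
- lid_hinge (a point): Middle of the lid's hinge axis: 85 mm from the case's centre towards +x of the case, 63 mm above the table. The axis runs along the case's y axis. The axes of this point turn with the lid.
- lid_grip (a point): Centre of the lid's blue grip: round bar, diameter 18, length 36 mm, parallel to the hinge, on a 16 mm wide neck 35 mm in front of the lid's front edge; 205 mm from the hinge axis, 63 mm above the table when shut, 268 upright. Pinch it from above, across its flat ends or its round; it can turn in the jaws while led along its arc, the gripper staying vertical. Axes turn with the lid.
- scraper_grip (a point): Centre of the scraper's black grip, 54 mm above its flat underside. Grip 40 (x) x 22 (y) x 48 mm high, on an orange blade 120 (x) x 16 (y) x 28 mm high; 0.12 to 0.2 kg. Starts upright on the table, left or right of the case. Held along the case's x axis, centred on the case, and moved along the case's y axis, the blade takes all off-cuts in one pass.
- offcut_a: Gold-coloured flat metal off-cut a, 22 x 16 x 6 mm, 14 g, loose, flat on the lid. Origin at the centre of its underside. The three lie within 40 mm of the case's centre along the case's x axis and within 60 mm along its y axis.
- offcut_b: Gold-coloured flat metal off-cut b, 22 x 16 x 6 mm, 14 g, loose, flat on the lid. Origin at the centre of its underside. The three lie within 40 mm of the case's centre along the case's x axis and within 60 mm along its y axis.
- offcut_c: Gold-coloured flat metal off-cut c, 22 x 16 x 6 mm, 14 g, loose, flat on the lid. Origin at the centre of its underside. The three lie within 40 mm of the case's centre along the case's x axis and within 60 mm along its y axis.
- catch_tray: Fixed white open catch tray, 220 (x) x 140 (y) x 35 mm high, walls 3 mm, parallel to the case, close against one of its two sides (its +y or its -y side, 177 mm from the case's centre), its near wall under the lid's edge. Origin at the centre of its underside; axes parallel to the case's.
- driver_rack: Bystander: loose steel plate 150 x 90 mm with blue brackets carrying drivers, 50 mm high in all, on the side of the case opposite the tray. Origin at the centre of its underside.
- bottle: Bystander: white bottle with blue cap, 56 mm in diameter, 130 mm high, on the side opposite the scraper. Origin at the centre of its underside.
- steel_cup: Bystander: open steel cup, 70 mm across, 50 mm high, beyond the case. Origin at the centre of its underside.

How it is judged:
By the outcome, as a careful person would: the job done as asked, in the order asked, and still so for the second after the job is handed in, while the arm keeps its last pose, push and grip.
It also fails if it takes over 72 s, if anything falls off the work surface, if the arm or the gripper's body presses on something with over 40 N, if the wrist force passes 120 N, or if a joint passes its speed limit or range.

## Working session

There is one attempt and no reset: what is moved stays moved. The work goes in short steps, Python scripts to look and compute and a shell command to move; the robot and the scene stay as the last step left them, time stands still between calls to the robot, and variables do not carry over. Pictures are saved under pics/ and viewed, and the job is handed in when it is done.

```bash
ls; mkdir -p pics
python3 - <<'E'
from rig import bot
import cv2,numpy as np
s=bot.read_state()
print(s)
for n in ["scene","side","wrist"]:
    c=bot.capture(n); cv2.imwrite(f"pics/{n}0.png",c["color"][:,:,::-1])
    print(n,c["intrinsics"].tolist(),c["k1"],np.round(c["pose"],4).tolist())
E
```

```text
pics
{'time_s': 0.0, 'joint_positions': array([ 6.05339687e+01,  3.02779127e+01,  8.21555352e+01, -1.04564940e-03,
        6.76876464e+01, -1.02277641e+01]), 'qvel': array([-0.06288601, -0.07590777,  0.09716092,  0.01375015, -0.03707139,
       -0.00232801]), 'tau': array([-7.54637040e-04, -4.40027547e+01, -1.76600897e+01,  6.33445778e-02,
        5.80561347e-02, -1.22015258e-04]), 'position': array([0.2055707 , 0.58949023, 0.23258761]), 'tcp_rot': array([[-1.02494393e-03,  3.29489685e-01,  9.44158619e-01],
       [-1.84841361e-03,  9.44156877e-01, -3.29491084e-01],
       [-9.99997766e-01, -2.08290553e-03, -3.58674643e-04]]), 'force': array([-0.2897709 , -0.61486296,  0.2069411 ]), 'moment': array([ 0.03194145,  0.00307778, -0.00586802]), 'opening': 1.0044769473412167}
scene [[601.9904034611001, 0.0, 320.08422563873654], [0.0, 601.9904034611001, 248.3580656531192], [0.0, 0.0, 1.0]] 0.06385292740737113 [[-0.3478, 0.7462, -0.5677, 1.3909], [0.9375, 0.2679, -0.2222, 0.3118], [-0.0137, -0.6095, -0.7927, 1.1801], [0.0, 0.0, 0.0, 1.0]]
side [[621.673593943215, 0.0, 329.6289116616015], [0.0, 621.673593943215, 224.2093957713588], [0.0, 0.0, 1.0]] -0.07584748142798961 [[0.8181, -0.403, 0.4103, 0.0332], [-0.575, -0.5597, 0.5968, -0.852], [-0.0108, -0.7241, -0.6896, 1.0615], [0.0, 0.0, 0.0, 1.0]]
wrist [[361.16191774740105, 0.0, 315.3253237627093], [0.0, 361.16191774740105, 239.48545713714026], [0.0, 0.0, 1.0]] -0.026469979351481723 [[0.3293, 0.9132, 0.2402, 0.14], [0.9442, -0.3177, -0.0867, 0.6125], [-0.0028, 0.2553, -0.9669, 0.384], [0.0, 0.0, 0.0, 1.0]]
```

View pics/scene0.png

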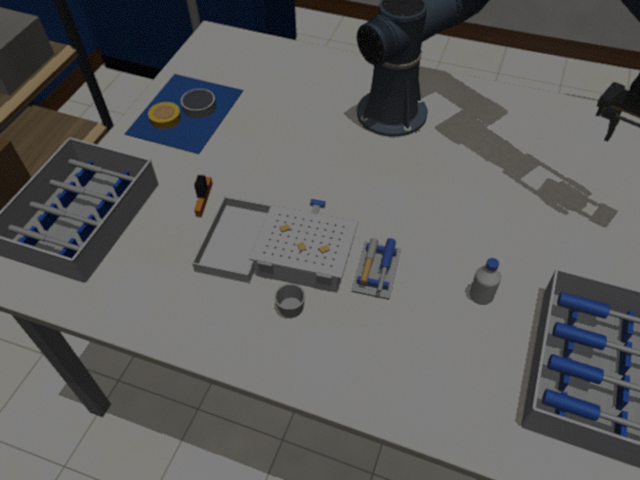

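View pics/side0.png

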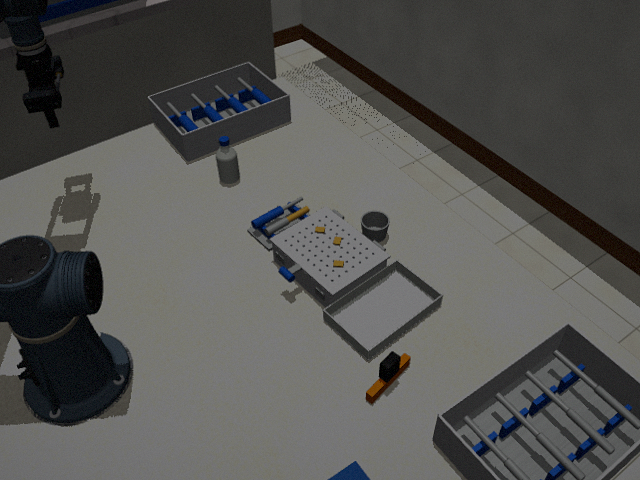

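View pics/wrist0.png

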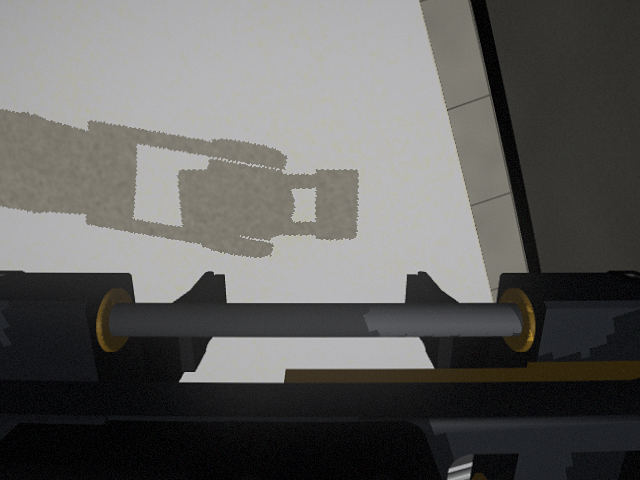

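Tray and scraper are on the -y side of the case; rack and bottle on the +y side; cup beyond. The case is at about (300,245) in scene and (330,250) in side. I'll zoom in to measure.

```bash
cat > h.py <<'E'
import numpy as np,cv2
from rig import bot
def dist(k1): return np.array([k1,0,0,0,0.])
def proj(c,P):
    T=np.linalg.inv(np.array(c["pose"])); r,_=cv2.Rodrigues(T[:3,:3])
    p,_=cv2.projectPoints(np.atleast_2d(np.array(P,float)),r,T[:3,3],np.array(c["intrinsics"]),dist(c["k1"]))
    return p[:,0]
def ray(c,uv):
    n=cv2.undistortPoints(np.array([[uv]],float),np.array(c["intrinsics"]),dist(c["k1"]))[0,0]
    T=np.array(c["pose"]); return T[:3,3],T[:3,:3]@np.array([n[0],n[1],1.])
def atz(c,uv,z):
    o,d=ray(c,uv); return o+d*(z-o[2])/d[2]
def tri(cs,uvs):
    A=[];b=[]
    for c,uv in zip(cs,uvs):
        o,d=ray(c,uv); d=d/np.linalg.norm(d); M=np.eye(3)-np.outer(d,d); A.append(M);b.append(M@o)
    return np.linalg.lstsq(np.vstack(A),np.hstack(b),rcond=None)[0]
def crop(c,x0,y0,w,h,f,name):
    im=c["color"][y0:y0+h,x0:x0+w,::-1]
    im=cv2.resize(im,None,fx=f,fy=f,interpolation=cv2.INTER_CUBIC)
    im=np.clip(im*1.5,0,255).astype(np.uint8)
    for i in range(0,w,20): cv2.putText(im,str(x0+i),(int(i*f),8),0,.3,(0,0,255)); cv2.line(im,(int(i*f),10),(int(i*f),14),(0,0,255))
    for i in range(0,h,20): cv2.putText(im,str(y0+i),(0,int(i*f)+4),0,.3,(0,0,255))
    cv2.imwrite(f"pics/{name}.png",im)
E
python3 - <<'E'
from h import *
c=bot.capture("scene");crop(c,185,165,220,160,3.6,"sc1")
c=bot.capture("side");crop(c,240,190,210,220,2.7,"si1")
E
```

```text
(no output)
```

View pics/sc1.png

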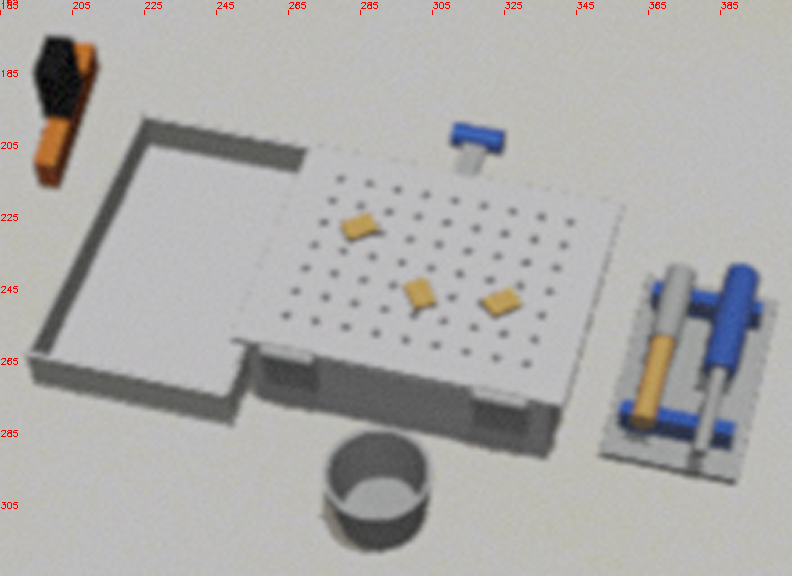

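View pics/si1.png

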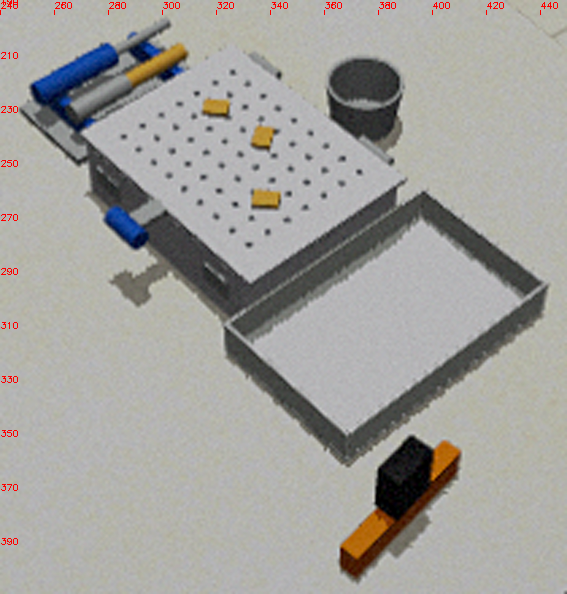

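```bash
cat > fit.py <<'E'
from h import *
from scipy.optimize import least_squares
sc=bot.capture("scene");si=bot.capture("side")
S=lambda p:np.array(p)/3.6+[185,165]
D=lambda p:np.array(p)/2.7+[240,190]
def tf(q,P):
    x,y,t=q;P=np.array(P,float);c,s=np.cos(t),np.sin(t)
    return np.c_[x+c*P[:,0]-s*P[:,1],y+s*P[:,0]+c*P[:,1],P[:,2]]
def solve(q0,obs):
    f=lambda q:np.concatenate([(proj(c,tf(q,[p]))[0]-uv) for c,p,uv in obs])
    r=least_squares(f,q0,loss='soft_l1');print(np.round(r.x,4),np.degrees(r.x[2]).round(2),np.round(r.fun.reshape(-1,2),1).tolist());return r.x
E
python3 - <<'E'
from fit import *
L=lambda x,y,z:np.array([x,y,z])/1000
obs=[(sc,L(-85,-110,66),S((307,150))),(sc,L(-85,110,66),S((624,205))),(sc,L(85,110,66),S((562,402))),(sc,L(85,-110,66),S((232,338))),
(si,L(85,110,66),D((228,45))),(si,L(85,-110,66),D((407,182))),(si,L(-85,-110,66),D((243,284))),(si,L(-85,110,66),D((88,140))),
(sc,L(-120,0,63),S((478,138))),(si,L(-120,0,63),D((127,226)))]
q=solve([.6,0,0],obs)
o2=[(si,L(20,11,78),D((411,436))),(si,L(20,-11,78),D((433,447))),(si,L(-20,-11,78),D((399,482))),(si,L(-20,11,78),D((376,472))),(si,L(-60,-8,0),D((352,580))),(si,L(-60,8,28),D((342,548))),(si,L(60,-8,28),D((460,452))),
(sc,L(60,-8,28),S((37,157))),(sc,L(60,8,28),S((58,160))),(sc,L(-60,8,28),S((95,45)))]
s=solve([.5,-.3,0],o2)
np.save('q.npy',q);np.save('s.npy',s)
def inv(P):
    c,sn=np.cos(q[2]),np.sin(q[2]);d=np.array(P)[:2]-q[:2];return np.array([c*d[0]+sn*d[1],-sn*d[0]+c*d[1]])
for a,b in [((359,226),(215,107)),((420,293),(263,137)),((501,301),(265,198))]:
    P=atz(sc,S(a),.069);print('off',P,inv(P)*1000)
for b in [(215,107),(263,137),(265,198)]:
    P=atz(si,D(b),.069);print('off side',P,inv(P)*1000)
for nm,c in (("sc",sc),("si",si)):
    c=dict(c);im=c["color"].copy()
    def poly(P,Q,col): cv2.polylines(im,[np.round(proj(c,tf(Q,np.array(P)/1000))*16).astype(int)],True,col,1,cv2.LINE_AA,4)
    R=lambda a,b,z,cx=0,cy=0:[(cx+a,cy+b,z),(cx+a,cy-b,z),(cx-a,cy-b,z),(cx-a,cy+b,z)]
    poly(R(85,110,66),q,(255,0,0));poly(R(85,100,0),q,(255,0,0));poly(R(110,70,35,0,-177),q,(0,255,0));poly(R(110,70,0,0,-177),q,(0,255,0));poly(R(9,18,63,-120,0),q,(255,0,0))
    poly(R(60,8,0),s,(0,0,255));poly(R(60,8,28),s,(0,0,255));poly(R(20,11,78),s,(0,255,255))
    c["color"]=im
    crop(c,*((185,165,220,160,3.6) if nm=="sc" else (240,190,210,220,2.7)),nm+"2")
E
```

```text
[ 0.5806 -0.0465  0.0992] 5.69 [[-0.2, -2.0], [-1.4, -0.8], [-0.5, 0.6], [-1.6, -0.7], [0.2, -1.7], [-1.4, -2.6], [1.1, -1.2], [-4.8, -3.8], [-1.1, -0.1], [-1.7, -0.1]]
[ 0.4981 -0.3669  0.2398] 13.74 [[-0.9, -1.8], [0.2, 0.4], [-0.1, 1.2], [-1.0, -1.6], [1.0, 0.5], [-1.4, -0.3], [-0.7, -0.6], [-3.0, 0.7], [-2.6, 0.4], [-2.2, -1.5]]
off [ 0.56548868 -0.10088309  0.069     ] [-20.44194796 -52.66480353]
off [ 0.60423216 -0.04212464  0.069     ] [23.93214568  1.96624808]
off [0.59261874 0.00958318 0.069     ] [17.49858027 54.5702299 ]
off side [0.59475004 0.00562535 0.069     ] [19.22728397 50.42072699]
off side [ 0.60691935 -0.04743127  0.069     ] [26.08039357 -3.5804992 ]
off side [ 0.56790782 -0.10464794  0.069     ] [-18.40769763 -56.65080449]
```

View pics/sc2.png

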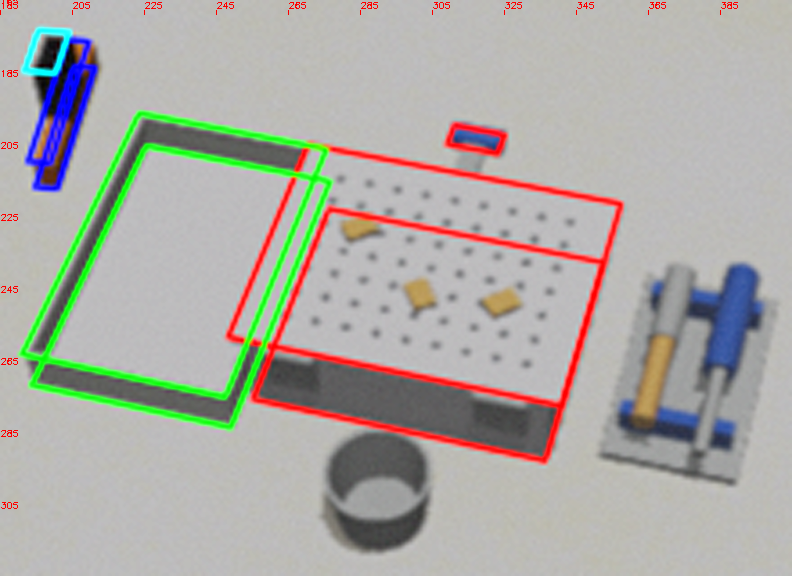

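View pics/si2.png

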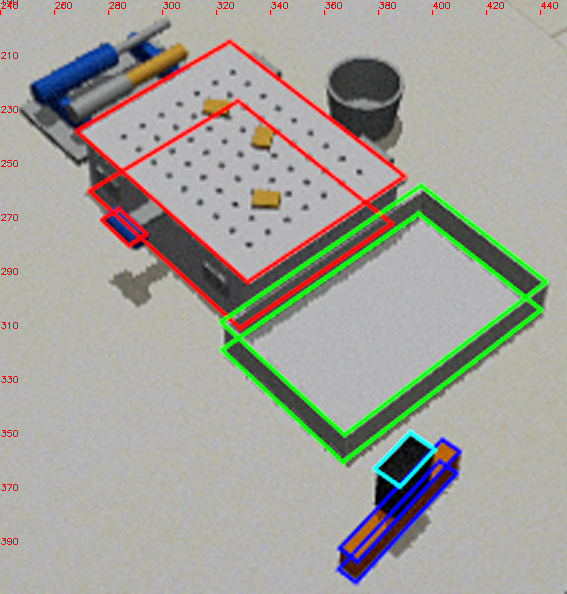

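Case fit: (0.581,-0.047), yaw 5.7°. Scraper: (0.498,-0.367), yaw about 13.7°. Overlays match within about 2 px, roughly 4 mm. I'll refine with the wrist camera. First I need the leg vectors.

```bash
cat >> h.py <<'E'
def leg(tgt,n=None,jaw=None):
    "tool-axis mm from current measured pose (using nominal down tool)"
    s=bot.read_state();R=s["tcp_rot"];j=np.degrees(np.arctan2(R[1,1],R[0,1]))
    print("t",round(s["time_s"],2),"pos",np.round(s["position"]*1000,1),"jaw",round(j,2),"q",np.round(s["joint_positions"],1),"F",np.round(s["force"],1),"open",round(s["opening"]*87,1),"Rx",np.round(R[:,0],4))
    if jaw is None: jaw=j
    else: print("yaw",round(j-jaw,2))
    a=np.radians(jaw);Y=np.array([np.cos(a),np.sin(a),0]);Z=np.array([np.sin(a),-np.cos(a),0]);X=np.array([0,0,-1.])
    p=s["position"]*1000
    for t in np.atleast_2d(tgt):
        d=np.array(t)-p; v=np.array([d@X,d@Y,d@Z]);print("to",np.round(t,1),"dp",np.round(v,1),"per",None if not n else np.round(v/n,2));p=np.array(t)
E
python3 - <<'E'
from h import *
leg([[480,300,233],[540,-375,233]],jaw=103.7)
E
```

```text
t 0.35 pos [205.9 590.  233.3] jaw 70.76 q [ 60.5  30.2  82.1  -0.   67.7 -10.2] F [-0.4 -0.9  1.1] open 87.1 Rx [-2.e-04 -4.e-04 -1.e+00]
yaw -32.94
to [480 300 233] dp [ 3.000e-01 -3.466e+02  1.977e+02] per None
to [ 540 -375  233] dp [   0.  -670.  -101.6] per None
```

```bash
python3 -m inch '{"dp":[[0,0,0],[0,0,0],[0,0,0],[0,0,0],[0,0,0],[0,-12,7],[0,-20,12],[0,-30,17],[0,-30,17],[0,-30,17],[0,-30,17],[0,-30,17],[0,-30,17],[0,-30,17],[0,-30,17],[0,-30,17],[0,-30,17],[0,-20,12],[0,-10,5],[0,-5,2]],"yaw":[-6.6,-6.6,-6.6,-6.6,-6.5,0,0,0,0,0,0,0,0,0,0,0,0,0,0,0]}' 87 && python3 -m inch '{"dp":[[0,-15,-3],[0,-25,-4],[0,-38,-6],[0,-38,-6],[0,-38,-6],[0,-38,-6],[0,-38,-6],[0,-38,-6],[0,-38,-6],[0,-38,-6],[0,-38,-6],[0,-38,-6],[0,-38,-6],[0,-38,-6],[0,-38,-6],[0,-38,-6],[0,-36,-5],[0,-30,-4],[0,-18,-3],[0,-8,-2]],"yaw":[0,0,0,0,0,0,0,0,0,0,0,0,0,0,0,0,0,0,0,0]}'
python3 - <<'E'
from h import *
leg([[540,-375,233]])
c=bot.capture("wrist");cv2.imwrite("pics/w1.png",c["color"][:,:,::-1])
s=np.load('s.npy')
print(proj(c,[[s[0],s[1],.078]]))
E
```

```text
time_s: 2.02
position: [0.496, 0.2806, 0.2335]
tcp_rot: [[0.0, -0.231, 0.973], [-0.0, 0.973, 0.231], [-1.0, -0.0, 0.0]]
force: [-1.0, 0.3, 0.4]
opening: 1.001
time_s: 3.68
position: [0.5496, -0.3893, 0.2332]
tcp_rot: [[0.0, -0.234, 0.972], [-0.001, 0.972, 0.234], [-1.0, -0.001, 0.0]]
force: [0.3, 0.3, -0.2]
opening: 1.002
t 3.68 pos [ 549.6 -389.3  233.2] jaw 103.53 q [ -44.8   34.1   74.6   -0.    71.3 -148.3] F [ 0.3  0.3 -0.2] open 87.1 Rx [ 3.e-04 -5.e-04 -1.e+00]
to [ 540 -375  233] dp [ 0.2 16.1 -6. ] per None
[[356.29110008 174.88331451]]
```

View pics/w1.png

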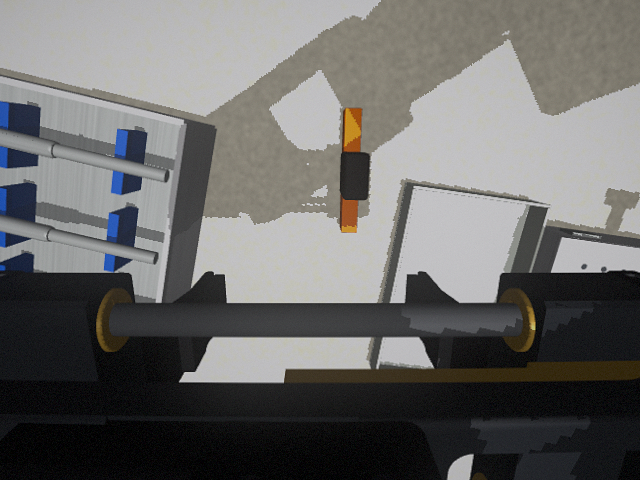

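```bash
cat > ov.py <<'E'
from fit import *
def overlay(c,q,s,box,name):
    c=dict(c);im=c["color"].copy()
    def poly(P,Q,col): cv2.polylines(im,[np.round(proj(c,tf(Q,np.array(P)/1000))*16).astype(int)],True,col,1,cv2.LINE_AA,4)
    R=lambda a,b,z,cx=0,cy=0:[(cx+a,cy+b,z),(cx+a,cy-b,z),(cx-a,cy-b,z),(cx-a,cy+b,z)]
    poly(R(85,110,66),q,(255,0,0));poly(R(110,70,35,0,-177),q,(0,255,0));poly(R(110,70,0,0,-177),q,(0,255,0));poly(R(9,18,63,-120,0),q,(255,0,0))
    if s is not None: poly(R(60,8,0),s,(0,0,255));poly(R(60,8,28),s,(0,0,255));poly(R(20,11,78),s,(0,255,255))
    c["color"]=im
    crop(c,*box,name)
E
python3 - <<'E'
from ov import *
c=bot.capture("wrist");q=np.load('q.npy');s=np.load('s.npy')
crop(c,300,90,110,155,3.8,"w1a");overlay(c,q,s,(300,90,110,155,3.8),"w1b")
a=cv2.imread("pics/w1a.png");b=cv2.imread("pics/w1b.png")
cv2.imwrite("pics/w1c.png",np.hstack([a[:590,:398],b[:590,:398]]))
E
```

```text
(no output)
```

View pics/w1c.png

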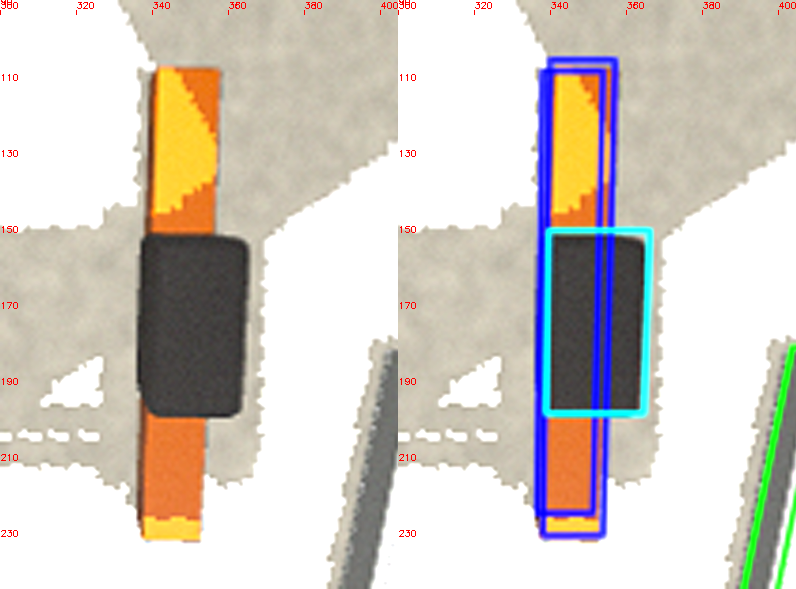

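```bash
python3 -m inch '{"dp":[[0,5,-7],[0,9,-12],[0,9,-12],[0,6.5,-8],[0,4,-5],[12,0,0],[20,0,0],[22,0,0],[20,0,0],[14,0,0],[8,0,0],[4,0,0],[0,0,0],[0,0,0]],"yaw":[0,0,0,0,0,0,0,0,0,0,0,0,0,0]}'
python3 - <<'E'
from ov import *
leg([[499,-367,47]])
c=bot.capture("wrist");q=np.load('q.npy');s=np.load('s.npy')
overlay(c,q,s,(100,60,500,300,1.6),"w2")
E
```

```text
time_s: 5.05
position: [0.4993, -0.3653, 0.1343]
tcp_rot: [[0.001, -0.237, 0.972], [-0.001, 0.972, 0.237], [-1.0, -0.001, 0.001]]
force: [-0.2, -0.5, 0.9]
opening: 1.001
t 5.15 pos [ 499.5 -365.7  134.8] jaw 103.67 q [ -46.5   36.7   88.     0.    55.2 -150.2] F [ 0.1 -0.2  0.2] open 87.1 Rx [ 0.0016 -0.0017 -1.    ]
to [ 499 -367   47] dp [87.8 -1.1 -0.7] per None
```

View pics/w2.png

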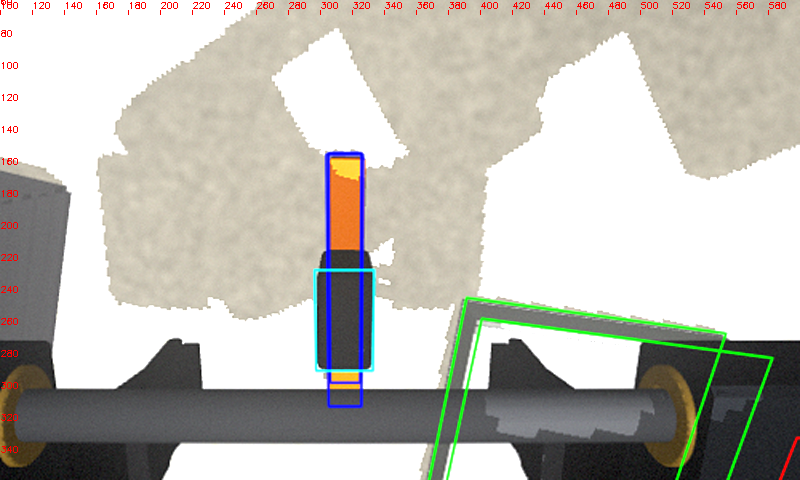

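Run:
```python
from fit import *
c=bot.capture("wrist")
print(tri([sc,si],[(157,160+0),(569,326)]))
print("bottom",atz(si,(440,456),0),atz(sc,(153,190),0))
print("top tri",tri([sc,si],[(154,160),(434,418)]))
for z in (0,.06,.1): print(z,atz(si,(434,418),z))
crop(si,340,330,200,150,4,"si3");crop(sc,100,120,150,150,4,"sc3")
```

```text
[ 0.64148063 -0.48509224  0.22847049]
bottom [ 0.47887119 -0.54199064  0.        ] [ 0.51221353 -0.50729959  0.        ]
top tri [ 0.48086915 -0.50467511  0.08127217]
0 [ 0.52060944 -0.47887455  0.        ]
0.06 [ 0.49305763 -0.49996321  0.06      ]
0.1 [ 0.47468976 -0.51402231  0.1       ]
```

View pics/si3.png

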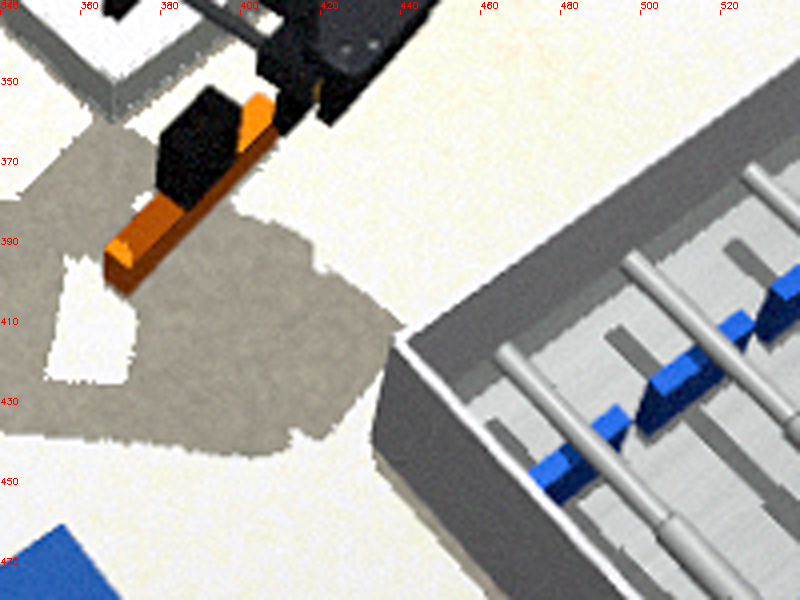

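View pics/sc3.png

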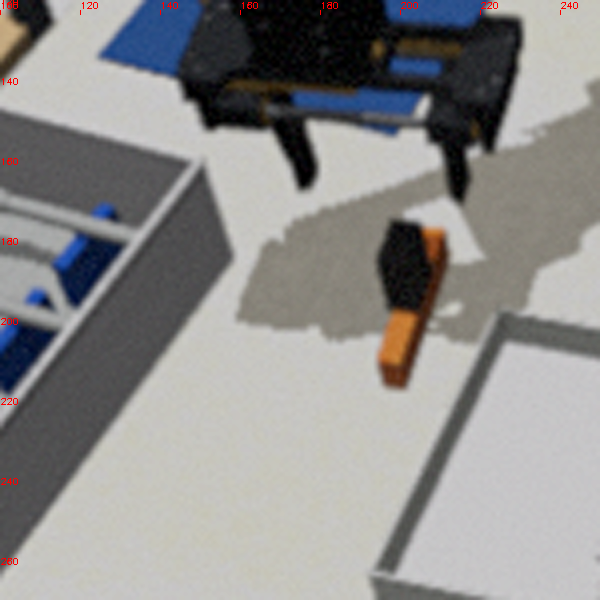

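```bash
python3 -m inch '{"dp":[[8,-0.5,0],[14,-0.5,0],[16,0,0],[16,0,0],[12,0,0],[10,0,0],[6,0,0],[4,0,0],[2,0,0],[0,0,0],[0,0,0]],"yaw":[0,0,0,0,0,0,0,0,0,0,0]}' && python3 -m inch '{"dp":[[0,0,0],[0,0,0],[0,0,0],[0,0,0],[0,0,0],[0,0,0],[0,0,0],[0,0,0],[0,0,0],[0,0,0]],"yaw":[0,0,0,0,0,0,0,0,0,0]}' 0
```

```text
time_s: 6.27
position: [0.4994, -0.3666, 0.046]
tcp_rot: [[0.001, -0.236, 0.972], [-0.001, 0.972, 0.236], [-1.0, -0.001, 0.001]]
force: [-0.3, 0.0, -0.8]
opening: 0.998
time_s: 7.1
position: [0.4991, -0.3662, 0.0455]
tcp_rot: [[-0.0, -0.236, 0.972], [0.0, 0.972, 0.236], [-1.0, 0.0, -0.0]]
force: [-0.2, -0.4, 0.6]
opening: 0.318
```

```bash
python3 -m inch '{"dp":[[0,0,0],[0,0,0],[0,0,0],[0,0,0]],"yaw":[0,0,0,0]}'; python3 -m inch '{"dp":[[-4,0,0],[-10,0,0],[-20,0,0],[-30,0,0],[-30,0,0],[-28,0,0],[-20,0,0],[-10,0,0],[-4,0,0],[0,0,0]],"yaw":[0,0,0,0,0,0,0,0,0,0]}'
python3 - <<'E'
from ov import *
q=np.load('q.npy')
cc=lambda x,y,z:[*(tf(q,[[x/1000,y/1000,0]])[0,:2]*1000),z]
leg([cc(0,92,200),cc(0,92,113),cc(0,-140,113)],jaw=90+np.degrees(q[2]))
overlay(bot.capture("wrist"),q,None,(40,40,560,320,1.4),"w3")
crop(bot.capture("side"),300,230,200,200,3,"si4")
E
```

```text
time_s: 7.43
position: [0.499, -0.3662, 0.0455]
tcp_rot: [[-0.0, -0.236, 0.972], [0.0, 0.972, 0.236], [-1.0, 0.0, -0.0]]
force: [1.1, 0.2, 0.0]
opening: 0.251
time_s: 8.27
position: [0.4991, -0.3663, 0.2024]
tcp_rot: [[0.001, -0.236, 0.972], [-0.001, 0.972, 0.236], [-1.0, -0.001, 0.001]]
force: [0.5, 0.0, -2.1]
opening: 0.25
t 8.37 pos [ 498.3 -365.5  200.2] jaw 103.65 q [ -46.6   31.9   84.9    0.    63.3 -150.3] F [-0.9  0.6 -2.2] open 21.7 Rx [-0.0019  0.0021 -1.    ]
yaw 7.97
to [571.5  45.1 200. ] dp [2.000e-01 4.013e+02 1.135e+02] per None
to [571.5  45.1 113. ] dp [87.  0.  0.] per None
to [ 594.5 -185.8  113. ] dp [   0. -232.   -0.] per None
```

View pics/w3.png

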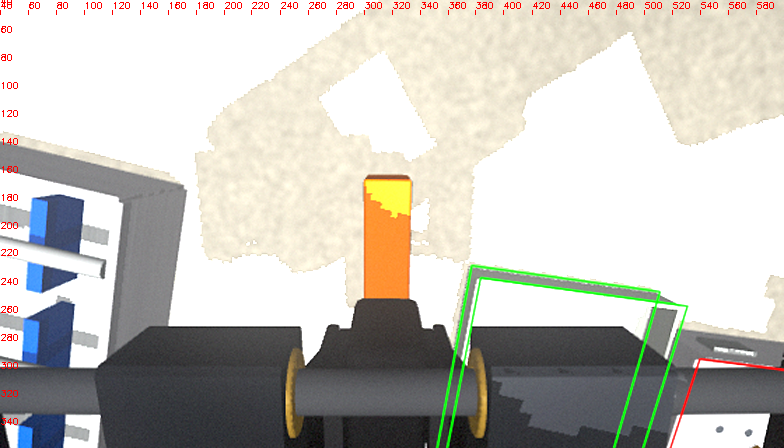

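View pics/si4.png

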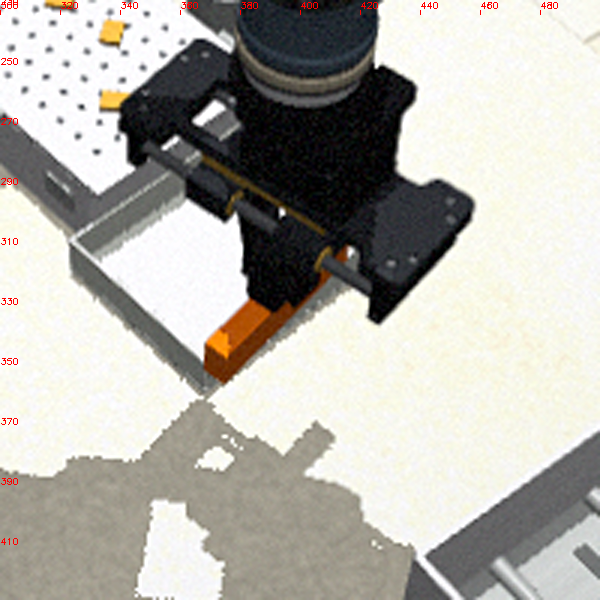

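```bash
python3 -m inch '{"dp":[[0,0,0],[0,0,0],[0,10,3],[0,20,6],[0,30,8.5],[0,30,8.5],[0,30,8.5],[0,30,8.5],[0,30,8.5],[0,30,8.5],[0,30,8.5],[0,30,8.5],[0,30,8.5],[0,30,8.5],[0,30,8.5],[0,20,5.5],[0,12,3],[0,6,1.5],[0,3,0.5],[0,0,0]],"yaw":[4,4,0,0,0,0,0,0,0,0,0,0,0,0,0,0,0,0,0,0]}';python3 -m inch '{"dp":[[8,0,0],[14,0,0],[14,0,0],[10,0,0],[6,0,0],[4,0,0],[0,0,0],[0,0,0]],"yaw":[0,0,0,0,0,0,0,0]}'
python3 - <<'E'
from ov import *
q=np.load('q.npy')
cc=lambda x,y,z:[*(tf(q,[[x/1000,y/1000,0]])[0,:2]*1000),z]
leg([cc(0,92,113),cc(0,-140,113)],jaw=90+np.degrees(q[2]))
overlay(bot.capture("wrist"),q,None,(40,40,560,320,1.4),"w4")
crop(bot.capture("side"),240,130,200,200,3,"si5")
crop(bot.capture("scene"),185,165,220,160,3.6,"sc5")
E
```

```text
time_s: 10.13
position: [0.5717, 0.0439, 0.2012]
tcp_rot: [[-0.001, -0.099, 0.995], [-0.0, 0.995, 0.099], [-1.0, -0.0, -0.001]]
force: [-0.5, 0.1, -2.0]
opening: 0.252
time_s: 10.8
position: [0.5722, 0.0437, 0.1456]
tcp_rot: [[0.0, -0.098, 0.995], [-0.0, 0.995, 0.098], [-1.0, -0.0, 0.0]]
force: [0.2, 0.7, -0.8]
opening: 0.248
t 10.9 pos [572.5  43.8 146.2] jaw 95.66 q [  -6.8   32.9   94.2   -0.    52.8 -102.4] F [-0.7  0.1 -1.1] open 21.6 Rx [ 1.5e-03 -2.0e-04 -1.0e+00]
yaw -0.03
to [571.5  45.1 113. ] dp [33.2  1.4 -0.9] per None
to [ 594.5 -185.8  113. ] dp [   0. -232.   -0.] per None
```

View pics/w4.png

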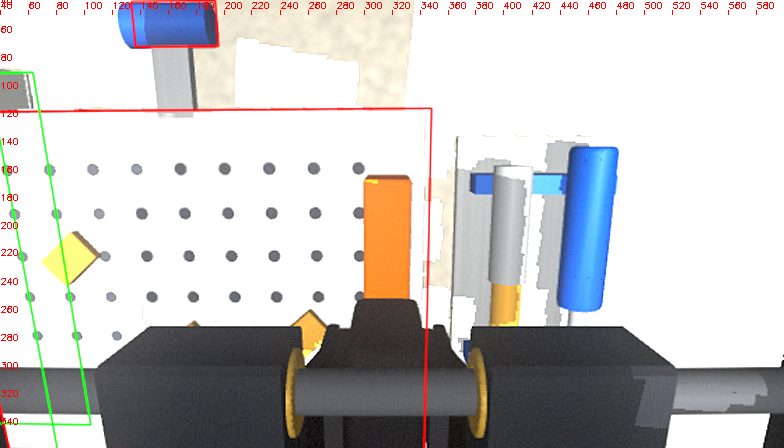

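View pics/sc5.png

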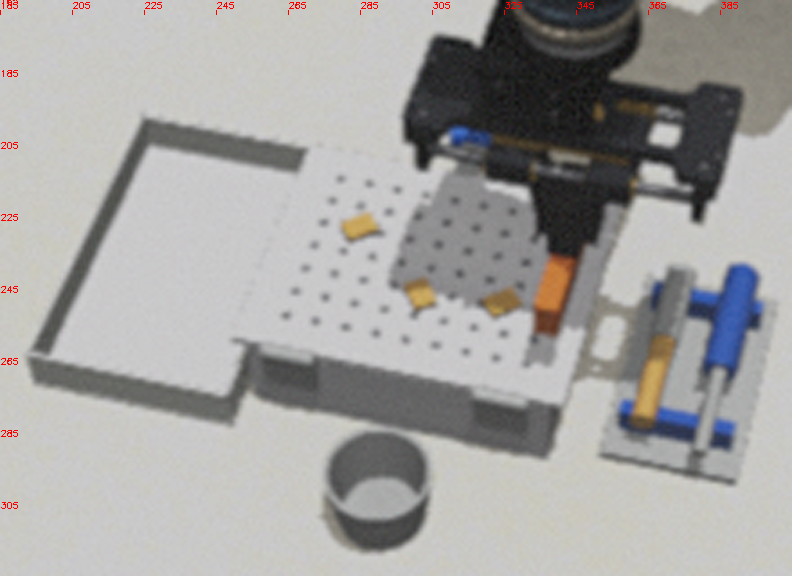

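View pics/si5.png

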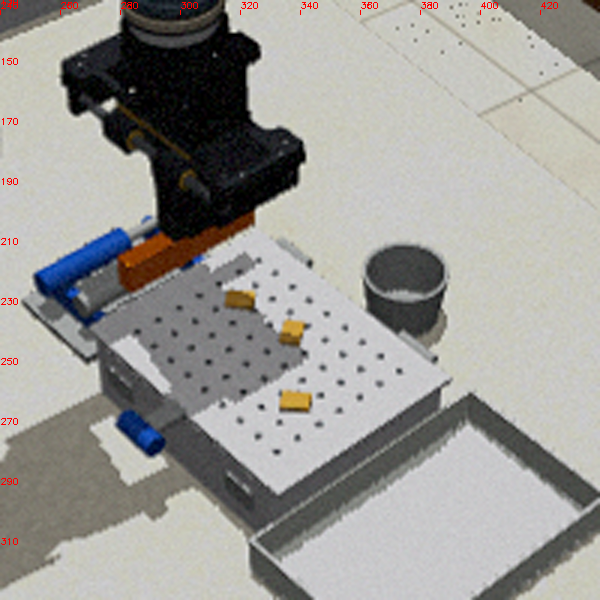

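```bash
python3 -m inch '{"dp":[[5,1,-1],[9,0,0],[8,0,0],[5,0,0],[3,0,0],[2,0,0],[1,0,0],[0,0,0],[0,0,0]],"yaw":[0,0,0,0,0,0,0,0,0]}'
python3 - <<'E'
from ov import *
q=np.load('q.npy')
cc=lambda x,y,z:[*(tf(q,[[x/1000,y/1000,0]])[0,:2]*1000),z]
leg([cc(0,-140,113)],jaw=90+np.degrees(q[2]))
crop(bot.capture("scene"),265,165,110,120,5,"sc6")
E
```

```text
time_s: 11.8
position: [0.5711, 0.0448, 0.1127]
tcp_rot: [[0.0, -0.099, 0.995], [-0.0, 0.995, 0.099], [-1.0, -0.0, 0.0]]
force: [-0.2, 1.2, -2.6]
opening: 0.254
t 11.9 pos [571.1  44.8 112.9] jaw 95.66 q [  -6.7   35.7   95.6    0.    48.6 -102.3] F [-0.5 -0.2 -1.2] open 21.9 Rx [ 7.e-04 -1.e-04 -1.e+00]
yaw -0.02
to [ 594.5 -185.8  113. ] dp [-1.000e-01 -2.318e+02  4.000e-01] per None
```

View pics/sc6.png

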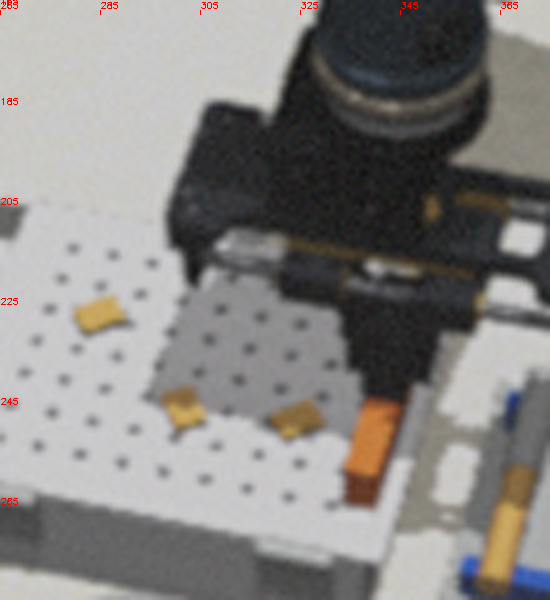

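```bash
python3 -m inch '{"dp":[[0,-4,0],[0,-8,0],[0,-10,0],[0,-10,0],[0,-10,0],[0,-10,0],[0,-10,0],[0,-10,0],[0,-10,0],[0,-10,0],[0,-10,0],[0,-10,0],[0,-8,0],[0,-4,0]],"yaw":[0,0,0,0,0,0,0,0,0,0,0,0,0,0]}'
python3 - <<'E'
from ov import *
q=np.load('q.npy')
cc=lambda x,y,z:[*(tf(q,[[x/1000,y/1000,0]])[0,:2]*1000),z]
leg([cc(0,-140,113)],jaw=90+np.degrees(q[2]))
crop(bot.capture("scene"),225,165,150,120,4,"sc7")
crop(bot.capture("side"),240,150,200,200,3,"si7")
E
```

```text
time_s: 13.12
position: [0.5834, -0.08, 0.1126]
tcp_rot: [[0.001, -0.098, 0.995], [-0.0, 0.995, 0.098], [-1.0, -0.0, 0.001]]
force: [0.1, 0.3, -1.1]
opening: 0.252
t 13.22 pos [583.3 -79.4 112.6] jaw 95.6 q [ -18.6   36.6   93.3   -0.    50.  -114.2] F [-0.2  0.7 -1.9] open 21.9 Rx [ 4.e-04 -2.e-04 -1.e+00]
yaw -0.09
to [ 594.5 -185.8  113. ] dp [  -0.4 -106.9    0.6] per None
```

View pics/sc7.png

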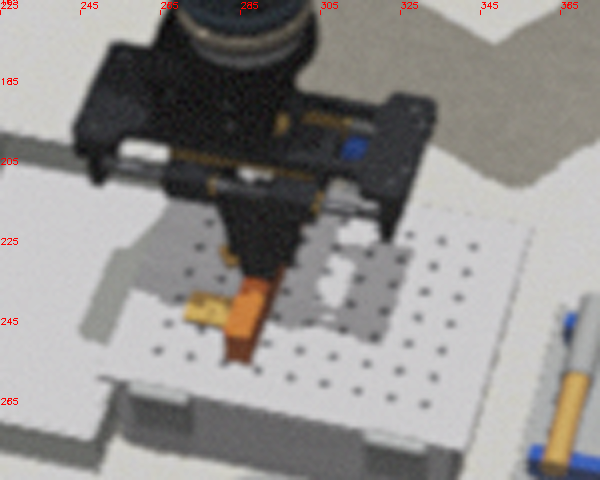

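View pics/si7.png

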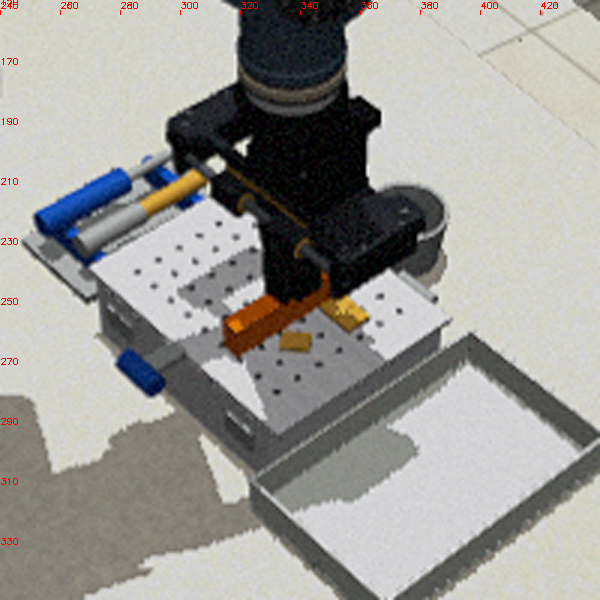

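```bash
python3 -m inch '{"dp":[[0,-5,0],[0,-9,0],[0,-10,0],[0,-10,0],[0,-10,0],[0,-10,0],[0,-10,0],[0,-10,0],[0,-10,0],[0,-10,0],[0,-8,0],[0,-5,0],[0,-3,0],[0,0,0],[0,0,0]],"yaw":[0,0,0,0,0,0,0,0,0,0,0,0,0,0,0]}'
python3 - <<'E'
from ov import *
q=np.load('q.npy')
leg([[499,-367,150]])
crop(bot.capture("scene"),185,165,170,120,4,"sc8")
crop(bot.capture("side"),270,170,180,200,3,"si8")
E
```

```text
time_s: 14.57
position: [0.5938, -0.1878, 0.1125]
tcp_rot: [[-0.0, -0.099, 0.995], [0.0, 0.995, 0.099], [-1.0, 0.001, -0.0]]
force: [0.7, -0.2, -2.6]
opening: 0.251
t 14.67 pos [ 593.8 -187.4  112.5] jaw 95.69 q [ -27.8   38.7   88.1    0.    53.2 -123.5] F [ 0.2  0.3 -1.8] open 21.5 Rx [-5.e-04  5.e-04 -1.e+00]
to [ 499 -367  150] dp [ -37.5 -169.3 -112.1] per None
```

View pics/sc8.png

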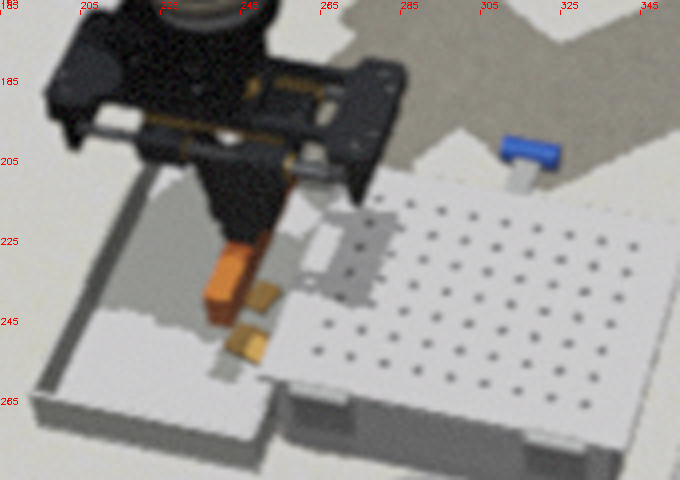

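View pics/si8.png

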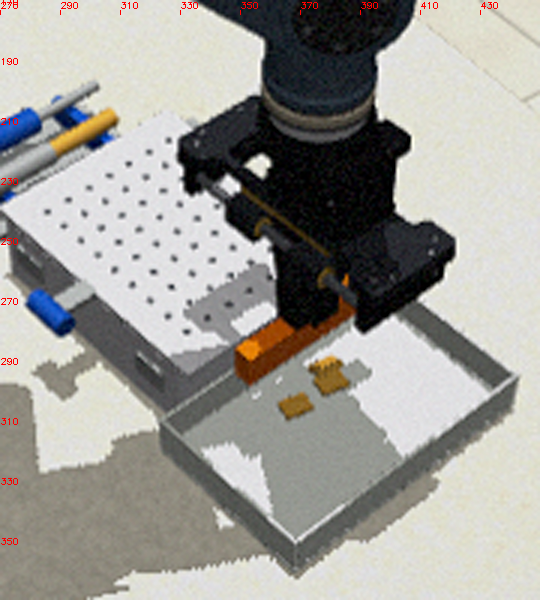

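```bash
python3 -m inch '{"dp":[[-10,0,0],[-20,0,0],[-10,-5,-3],[0,-15,-10],[0,-25,-16],[0,-30,-20],[0,-30,-20],[0,-30,-19],[0,-20,-13],[0,-12,-8],[0,-5,-3],[0,-2,-1],[0,0,0]],"yaw":[0,0,0,0,0,0,0,0,0,0,0,0,0]}';  python3 - <<'E'
from ov import *
leg([[499,-372,52]])
crop(bot.capture("side"),270,190,180,200,3,"si9")
crop(bot.capture("scene"),185,165,170,120,4,"sc9")
E
```

```text
time_s: 15.85
position: [0.4989, -0.3717, 0.1527]
tcp_rot: [[0.0, -0.099, 0.995], [0.0, 0.995, 0.099], [-1.0, 0.0, 0.0]]
force: [0.0, -1.2, -0.6]
opening: 0.248
t 15.95 pos [ 499.3 -370.8  152.6] jaw 95.75 q [ -46.9   35.5   86.7    0.    57.8 -142.7] F [-0.5  0.6 -1.1] open 21.9 Rx [-1.e-04  8.e-04 -1.e+00]
to [ 499 -372   52] dp [100.6  -1.2  -0.4] per None
```

View pics/si9.png

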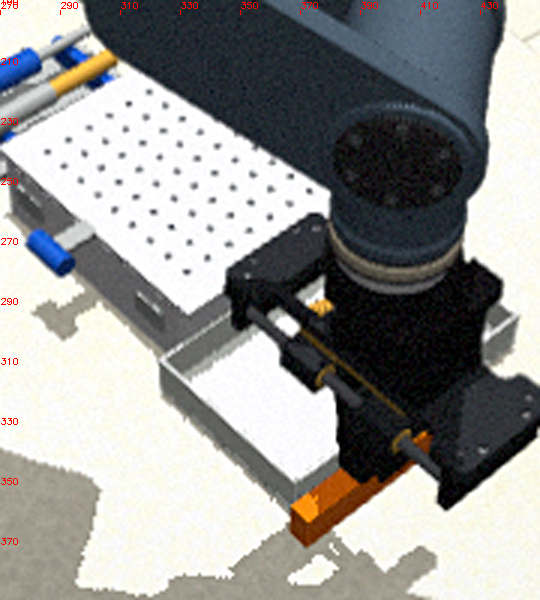

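View pics/sc9.png

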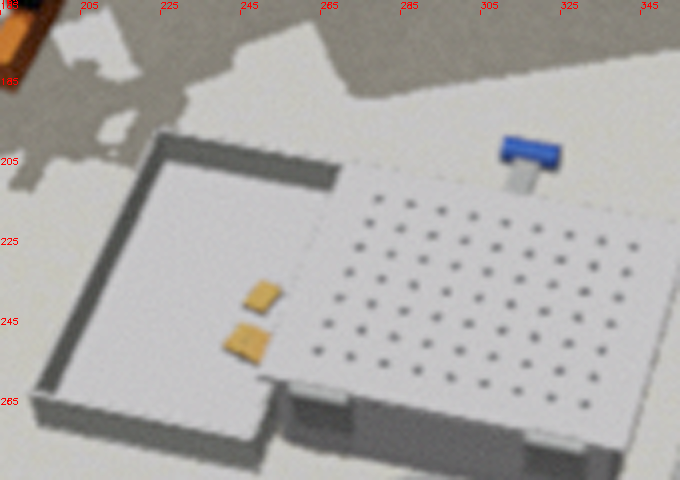

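Lid is clear and the off-cuts are in the tray, two of them touching at scene (246,251). Now I lower the scraper.

```bash
python3 -m inch '{"dp":[[10,-1,0],[18,0,0],[20,0,0],[20,0,0],[14,0,0],[9,0,0],[6,0,0],[4,0,0],[2.5,0,0],[1.5,0,0],[0,0,0],[0,0,0]],"yaw":[0,0,0,0,0,0,0,0,0,0,0,0]}'; python3 -m inch '{"dp":[[0.7,0,0],[0.7,0,0],[0,0,0]],"yaw":[0,0,0]}'
```

```text
time_s: 17.05
position: [0.499, -0.3737, 0.0482]
tcp_rot: [[0.001, -0.099, 0.995], [-0.001, 0.995, 0.099], [-1.0, -0.001, 0.001]]
force: [-0.7, 0.7, -2.5]
opening: 0.252
time_s: 17.3
position: [0.4988, -0.3734, 0.0464]
tcp_rot: [[0.0, -0.099, 0.995], [-0.0, 0.995, 0.099], [-1.0, -0.0, 0.0]]
force: [-0.6, -0.4, -0.7]
opening: 0.25
```

```bash
python3 -m inch '{"dp":[[0.5,0,0],[0.5,0,0],[0,0,0],[0,0,0]],"yaw":[0,0,0,0]}'
python3 - <<'E'
from h import *
for i in range(3): leg([[499,-372,45.5]])
E
```

```text
time_s: 17.63
position: [0.4988, -0.3734, 0.0455]
tcp_rot: [[0.0, -0.099, 0.995], [-0.0, 0.995, 0.099], [-1.0, -0.0, 0.0]]
force: [-0.0, -0.2, 1.8]
opening: 0.253
t 17.63 pos [ 498.8 -373.4   45.5] jaw 95.66 q [ -47.1   44.4   89.7   -0.    45.9 -142.7] F [-0.  -0.2  1.8] open 22.0 Rx [ 2.e-04 -3.e-04 -1.e+00]
to [ 499.  -372.    45.5] dp [0.  1.4 0.3] per None
t 17.63 pos [ 498.8 -373.4   45.5] jaw 95.66 q [ -47.1   44.4   89.7   -0.    45.9 -142.7] F [-0.  -0.2  1.8] open 22.0 Rx [ 2.e-04 -3.e-04 -1.e+00]
to [ 499.  -372.    45.5] dp [0.  1.4 0.3] per None
t 17.63 pos [ 498.8 -373.4   45.5] jaw 95.66 q [ -47.1   44.4   89.7   -0.    45.9 -142.7] F [-0.  -0.2  1.8] open 22.0 Rx [ 2.e-04 -3.e-04 -1.e+00]
to [ 499.  -372.    45.5] dp [0.  1.4 0.3] per None
```

Contact (force went from -2 to +1.8 N). Now I release and retreat up.

```bash
python3 -m inch '{"dp":[[0,0,0],[0,0,0],[0,0,0],[0,0,0],[0,0,0],[0,0,0]],"yaw":[0,0,0,0,0,0]}' 60;  python3 -m inch '{"dp":[[-5,0,0],[-12,0,0],[-20,0,0],[-30,0,0],[-35,0,0],[-35,0,0],[-20,0,0],[-8,0,0],[0,0,0]],"yaw":[0,0,0,0,0,0,0,0,0]}'
python3 - <<'E'
from ov import *
q=np.load('q.npy')
cc=lambda x,y,z:[*(tf(q,[[x/1000,y/1000,0]])[0,:2]*1000),z]
leg([cc(-70,0,210),cc(-120,0,55)],jaw=90+np.degrees(q[2]))
crop(bot.capture("side"),290,250,180,160,3.5,"si10")
crop(bot.capture("scene"),155,145,170,120,4,"sc10")
E
```

```text
time_s: 18.13
position: [0.4988, -0.3733, 0.0451]
tcp_rot: [[0.0, -0.099, 0.995], [-0.0, 0.995, 0.099], [-1.0, -0.0, 0.0]]
force: [1.4, -0.5, 0.1]
opening: 0.614
time_s: 18.88
position: [0.4998, -0.3743, 0.2136]
tcp_rot: [[0.004, -0.099, 0.995], [-0.005, 0.995, 0.099], [-1.0, -0.005, 0.004]]
force: [-0.3, 0.4, 0.4]
opening: 0.692
t 18.98 pos [ 498.2 -372.7  209.6] jaw 95.66 q [ -47.1   31.6   83.9    0.    64.7 -142.7] F [-0.8  0.5  0. ] open 60.1 Rx [-9.e-04  1.e-03 -1.e+00]
yaw -0.02
to [511.  -53.4 210. ] dp [ -0.4 316.5  44.3] per None
to [461.2 -58.3  55. ] dp [155.   0. -50.] per None
```

View pics/si10.png

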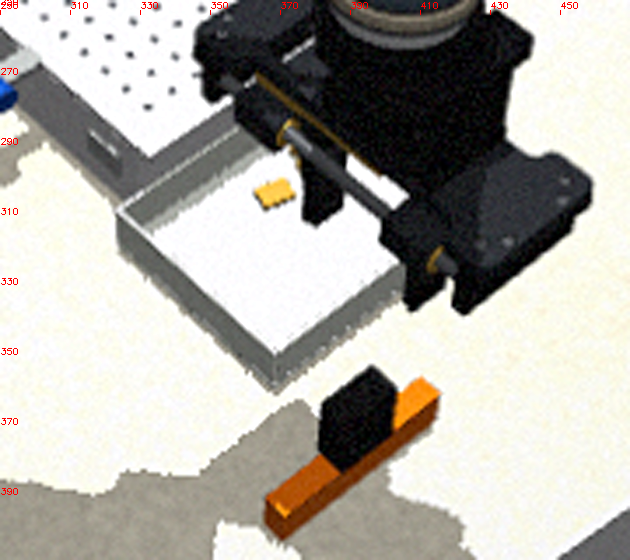

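View pics/sc10.png

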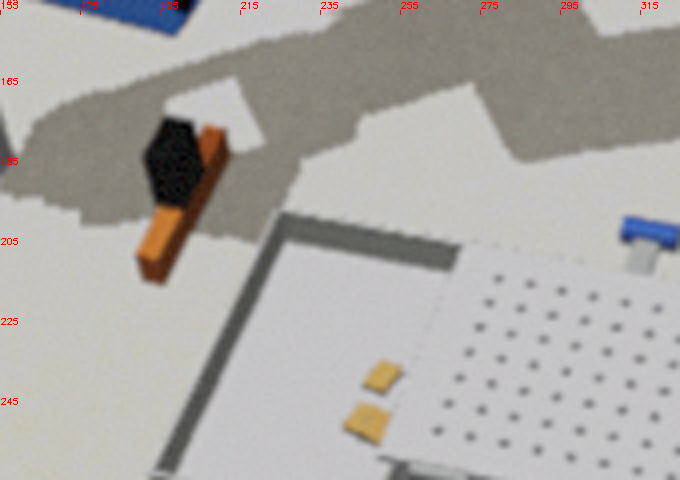

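```bash
python3 -m inch '{"dp":[[0,10,1],[0,20,3],[0,30,4],[0,30,4],[0,30,4],[0,30,4],[0,30,4],[0,30,4],[0,30,4],[0,30,4],[0,22,3],[0,14,3],[0,7,2],[0,3,0],[0,0,0]],"yaw":[0,0,0,0,0,0,0,0,0,0,0,0,0,0,0]}'
python3 - <<'E'
from ov import *
q=np.load('q.npy')
leg([[511,-53,210]])
w=bot.capture("wrist")
crop(w,190,60,260,200,3,"w11a")
overlay(w,q,None,(0,60,640,300,1.25),"w11")
E
```

```text
time_s: 20.33
position: [0.5109, -0.0539, 0.2095]
tcp_rot: [[-0.001, -0.1, 0.995], [0.0, 0.995, 0.1], [-1.0, 0.0, -0.001]]
force: [0.7, 0.4, -0.2]
opening: 0.688
t 20.43 pos [511.3 -55.2 209.8] jaw 95.63 q [ -18.6   23.6   99.3   -0.    57.1 -114.2] F [-0.4  0.   1. ] open 59.8 Rx [-5.e-04 -2.e-04 -1.e+00]
to [511 -53 210] dp [-0.2  2.2 -0.1] per None
```

View pics/w11.png

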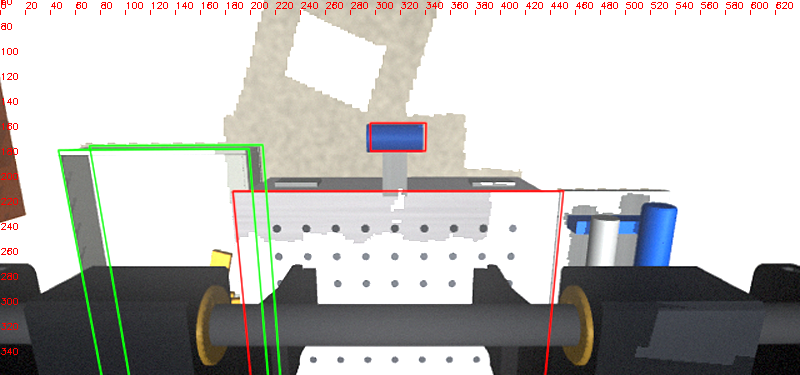

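View pics/w11a.png

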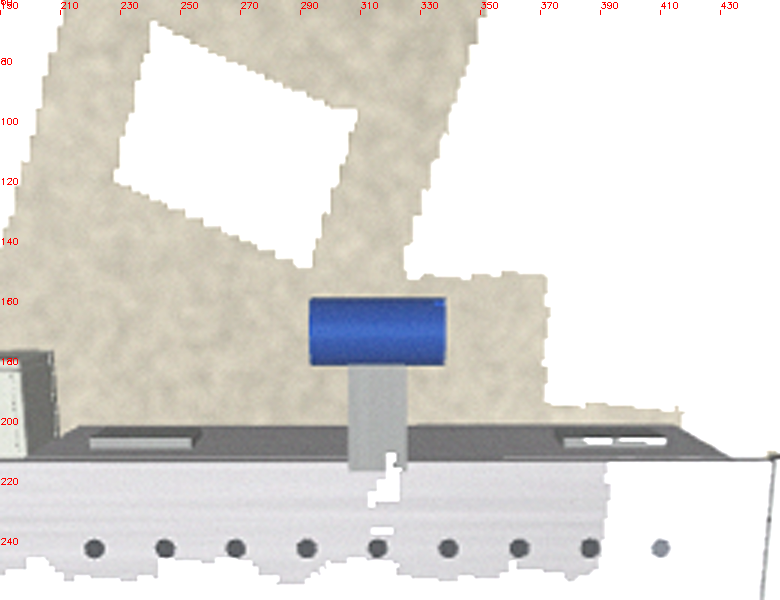

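Run:
```python
from fit import *
q=np.load('q.npy')
w=bot.capture("wrist")
im=w["color"].astype(int);m=(im[...,2]>im[...,0]+50);m[:140]=0;m[200:]=0;m[:,:280]=0;m[:,350:]=0
ys,xs=np.where(m);print(xs.min(),xs.max(),ys.min(),ys.max(),xs.mean(),ys.mean())
u=((xs.min()+xs.max())/2,(ys.min()+ys.max())/2)
print("grip z63",atz(w,u,.063),"z70",atz(w,u,.070)," fit:",tf(q,[[-.12,0,.063]]))
print("grip length px->mm",[np.linalg.norm(atz(w,(xs.min()-.5,u[1]),z)-atz(w,(xs.max()+.5,u[1]),z))*1000 for z in(.063,.072)])
a=atz(w,(190+94/3,60+548/3),.066);b=atz(w,(190+660/3,60+548/3),.066);d=b-a
print("holes dir yaw",np.degrees(np.arctan2(-d[0],d[1])))
a=atz(w,(200,60+459/3),.066);b=atz(w,(448,60+458/3),.066);d=b-a
print("edge yaw",np.degrees(np.arctan2(-d[0],d[1])), "edge at mid",(a+b)/2)
print("corner",atz(w,(448.7,212.3),.066),tf(q,[[-.085,.110,.066]]))
```

```text
294 338 160 180 315.76617480136207 169.54143019296254
grip z63 [ 0.46220144 -0.06019145  0.063     ] z70 [ 0.46172916 -0.06024191  0.07      ]  fit: [[ 0.46120289 -0.05834062  0.063     ]]
grip length px->mm [np.float64(36.63019216337504), np.float64(35.52532348743415)]
holes dir yaw 5.612101557436043
edge yaw 5.689618798265356 edge at mid [ 0.49614086 -0.05017302  0.066     ]
corner [0.48554489 0.05305699 0.066     ] [[0.48513296 0.05458569 0.066     ]]
```

```bash
python3 -m inch '{"dp":[[5,0,-6],[10,0,-12],[15,0,-14],[18,0,-10],[20,0,-5],[20,0,-2.4],[12,0,0],[6,0,0],[0,0,0],[0,0,0]],"yaw":[0,0,0,0,0,0,0,0,0,0]}'
python3 - <<'E'
from ov import *
leg([[462.2,-60.1,55]],jaw=95.69)
w=bot.capture("wrist")
crop(w,140,140,360,220,2,"w12")
E
```

```text
time_s: 21.47
position: [0.4623, -0.0596, 0.1042]
tcp_rot: [[-0.0, -0.098, 0.995], [-0.0, 0.995, 0.098], [-1.0, -0.0, -0.0]]
force: [0.4, -0.5, 0.1]
opening: 0.695
t 21.57 pos [462.8 -59.7 104.8] jaw 95.66 q [ -21.1   30.9  111.2   -0.    37.8 -116.8] F [ 0.  -0.5 -0.4] open 59.9 Rx [ 1.6e-03 -6.0e-04 -1.0e+00]
yaw -0.03
to [462.2 -60.1  55. ] dp [49.8 -0.4 -0.7] per None
```

View pics/w12.png

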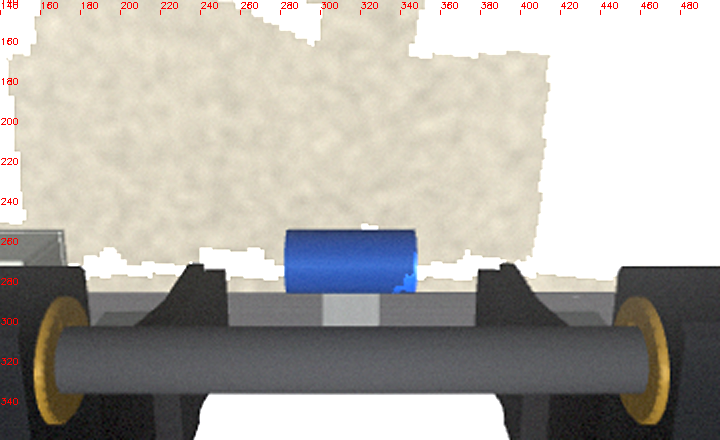

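```bash
python3 -m inch '{"dp":[[6,0,-0.5],[12,-0.3,0],[12,0,0],[9,0,0],[5,0,0],[3,0,0],[2,0,0],[0,0,0],[0,0,0]],"yaw":[0,0,0,0,0,0,0,0,0]}'; python3 -m inch '{"dp":[[0,0,0],[0,0,0],[0,0,0],[0,0,0],[0,0,0],[0,0,0],[0,0,0],[0,0,0],[0,0,0],[0,0,0]],"yaw":[0,0,0,0,0,0,0,0,0,0]}' 0;python3 - <<'E'
from ov import *
leg([[462.2,-60.1,55]],jaw=95.69)
w=bot.capture("wrist")
crop(w,140,140,360,220,2,"w13")
E
```

```text
time_s: 22.37
position: [0.4619, -0.0598, 0.0553]
tcp_rot: [[0.0, -0.099, 0.995], [-0.0, 0.995, 0.099], [-1.0, -0.0, 0.0]]
force: [0.2, -0.1, -0.3]
opening: 0.688
time_s: 23.2
position: [0.4618, -0.06, 0.0553]
tcp_rot: [[0.0, -0.099, 0.995], [-0.0, 0.995, 0.099], [-1.0, -0.0, 0.0]]
force: [-2.1, -3.9, 2.7]
opening: 0.411
t 23.3 pos [461.9 -60.   55.3] jaw 95.67 q [ -21.2   36.8  112.8   -0.    30.4 -116.8] F [-1.9 -3.3  3.1] open 35.6 Rx [ 4.e-04 -4.e-04 -1.e+00]
yaw -0.02
to [462.2 -60.1  55. ] dp [ 0.3 -0.1  0.3] per None
```

View pics/w13.png

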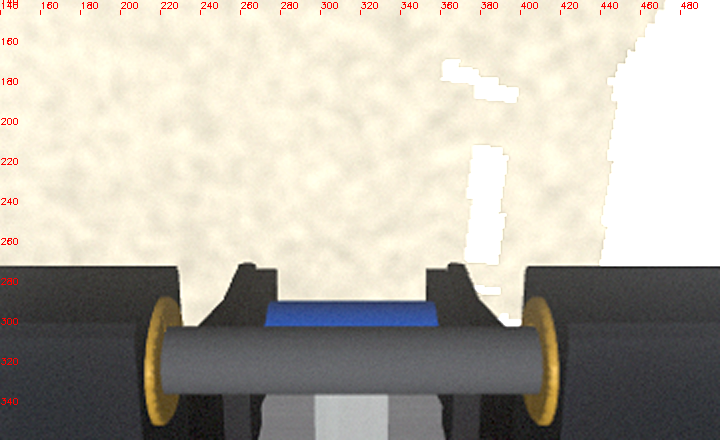

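Run:
```python
import numpy as np
for seq in ([0,1,3,6,9,12,15,18,21,24,27,30,33,36,38,39,40],[40,41,43,46,49,52,55,58,61,64,67,70,73,76,78.5,80.5,82,83,84]):
    t=np.radians(seq);x=-205*np.sin(t);z=-205*np.cos(t)
    print([[round(a,1),0,round(b,1)] for a,b in zip(np.diff(x),np.diff(z))],len(seq)-1)
```

```text
[[np.float64(-3.6), 0, np.float64(0.0)], [np.float64(-7.2), 0, np.float64(0.2)], [np.float64(-10.7), 0, np.float64(0.8)], [np.float64(-10.6), 0, np.float64(1.4)], [np.float64(-10.6), 0, np.float64(2.0)], [np.float64(-10.4), 0, np.float64(2.5)], [np.float64(-10.3), 0, np.float64(3.0)], [np.float64(-10.1), 0, np.float64(3.6)], [np.float64(-9.9), 0, np.float64(4.1)], [np.float64(-9.7), 0, np.float64(4.6)], [np.float64(-9.4), 0, np.float64(5.1)], [np.float64(-9.2), 0, np.float64(5.6)], [np.float64(-8.8), 0, np.float64(6.1)], [np.float64(-5.7), 0, np.float64(4.3)], [np.float64(-2.8), 0, np.float64(2.2)], [np.float64(-2.8), 0, np.float64(2.3)]] 16
[[np.float64(-2.7), 0, np.float64(2.3)], [np.float64(-5.3), 0, np.float64(4.8)], [np.float64(-7.7), 0, np.float64(7.5)], [np.float64(-7.3), 0, np.float64(7.9)], [np.float64(-6.8), 0, np.float64(8.3)], [np.float64(-6.4), 0, np.float64(8.6)], [np.float64(-5.9), 0, np.float64(8.9)], [np.float64(-5.4), 0, np.float64(9.2)], [np.float64(-5.0), 0, np.float64(9.5)], [np.float64(-4.5), 0, np.float64(9.8)], [np.float64(-3.9), 0, np.float64(10.0)], [np.float64(-3.4), 0, np.float64(10.2)], [np.float64(-2.9), 0, np.float64(10.3)], [np.float64(-2.0), 0, np.float64(8.7)], [np.float64(-1.3), 0, np.float64(7.0)], [np.float64(-0.8), 0, np.float64(5.3)], [np.float64(-0.5), 0, np.float64(3.5)], [np.float64(-0.4), 0, np.float64(3.6)]] 18
```

```bash
python3 -m inch '{"dp":[[-3.6,0,0],[-7.2,0,0.2],[-10.7,0,0.8],[-10.6,0,1.4],[-10.6,0,2],[-10.4,0,2.5],[-10.3,0,3],[-10.1,0,3.6],[-9.9,0,4.1],[-9.7,0,4.6],[-9.4,0,5.1],[-9.2,0,5.6],[-8.8,0,6.1],[-5.7,0,4.3],[-2.8,0,2.2],[-2.8,0,2.3]],"yaw":[0,0,0,0,0,0,0,0,0,0,0,0,0,0,0,0]}';python3 - <<'E'
from ov import *
g=np.array([462.,-60.]);u=np.array([.9951,.0991]);t=np.radians(40)
leg([[*(g+u*205*(1-np.cos(t))),55.3+205*np.sin(t)]])
crop(bot.capture("side"),240,110,200,200,3,"si14")
E
```

```text
time_s: 24.68
position: [0.5088, -0.0553, 0.1871]
tcp_rot: [[-0.001, -0.099, 0.995], [-0.001, 0.995, 0.099], [-1.0, -0.001, -0.001]]
force: [0.1, -5.3, -2.2]
opening: 0.405
t 24.78 pos [508.8 -55.3 187. ] jaw 95.7 q [-1.870e+01  2.540e+01  1.010e+02 -1.000e-01  5.370e+01 -1.143e+02] F [-1.  -5.7 -2.6] open 35.5 Rx [-1.3e-03 -8.0e-04 -1.0e+00]
to [509.7 -55.2 187.1] dp [-0.1 -0.1  1. ] per None
```

View pics/si14.png

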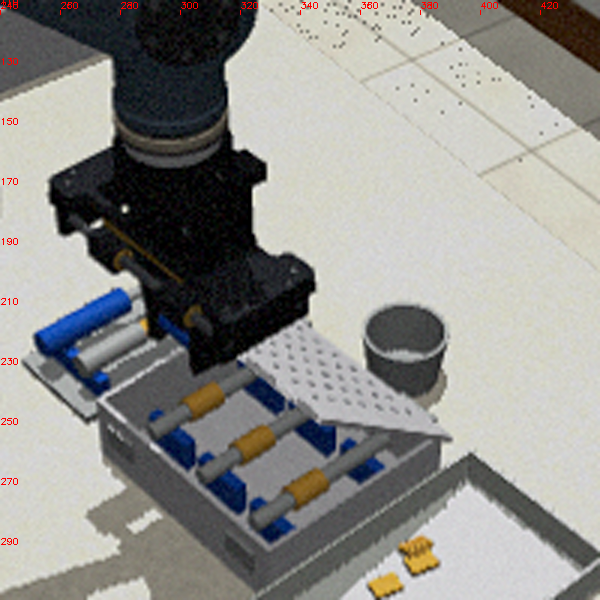

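```bash
python3 -m inch '{"dp":[[-2.7,0,2.3],[-5.3,0,4.8],[-7.7,0,7.5],[-7.3,0,7.9],[-6.8,0,8.3],[-6.4,0,8.6],[-5.9,0,8.9],[-5.4,0,9.2],[-5,0,9.5],[-4.5,0,9.8],[-3.9,0,10],[-3.4,0,10.2],[-2.9,0,10.3],[-2,0,8.7],[-1.3,0,7],[-0.8,0,5.3],[-0.5,0,3.5],[-0.4,0,3.6],[0,0,0]],"yaw":[0,0,0,0,0,0,0,0,0,0,0,0,0,0,0,0,0,0,0]}';python3 - <<'E'
from ov import *
g=np.array([462.,-60.]);u=np.array([.9951,.0991]);t=np.radians(84)
leg([[*(g+u*205*(1-np.cos(t))),55.3+205*np.sin(t)],[*(g+u*205),55.3+205]])
si=bot.capture("side");sc=bot.capture("scene")
crop(si,240,70,200,200,3,"si15");crop(sc,235,120,170,150,4,"sc15")
E
```

```text
time_s: 26.42
position: [0.6448, -0.0417, 0.2596]
tcp_rot: [[0.001, -0.099, 0.995], [-0.0, 0.995, 0.099], [-1.0, -0.0, 0.001]]
force: [-0.9, -3.6, 6.0]
opening: 0.409
t 26.52 pos [644.3 -41.8 259.5] jaw 95.66 q [ -13.6   30.4   77.3   -0.    72.3 -109.3] F [-0.9 -3.8  4.3] open 35.7 Rx [ 7.e-04 -4.e-04 -1.e+00]
to [644.7 -41.8 259.2] dp [ 0.3 -0.1  0.4] per None
to [666.  -39.7 260.3] dp [-1.1  0.  21.4] per None
```

View pics/si15.png

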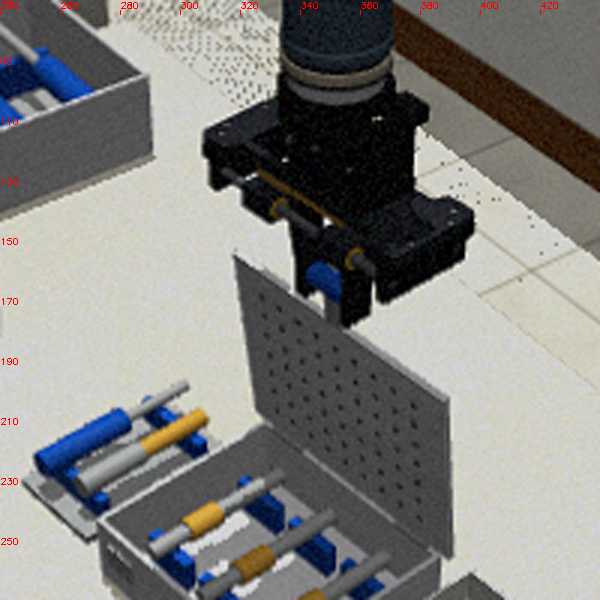

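View pics/sc15.png

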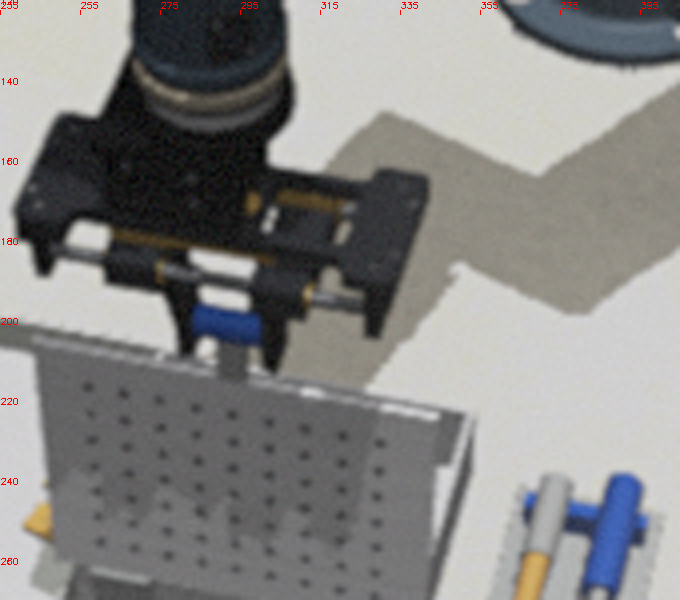

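```bash
python3 -m inch '{"dp":[[-0.4,0,3],[-0.4,0,4],[-0.3,0,4],[-0.2,0,4],[-0.1,0,3],[0,0,2],[0,0,1],[0,0,0.5],[0,0,0],[0,0,0],[0,0,0]],"yaw":[0,0,0,0,0,0,0,0,0,0,0]}';python3 - <<'E'
from ov import *
g=np.array([462.,-60.]);u=np.array([.9951,.0991])
leg([[*(g+u*205),55.3+205]])
q=np.load('q.npy')
for n,b in (("side",(240,70,200,200,3)),("scene",(235,150,170,150,4))):
    c=bot.capture(n);c=dict(c);np.save(f"pics/{n}_16.npy",c,allow_pickle=True)
    crop(c,*b,n+"16")
E
```

```text
time_s: 27.53
position: [0.6654, -0.0396, 0.2606]
tcp_rot: [[0.0, -0.099, 0.995], [-0.0, 0.995, 0.099], [-1.0, -0.0, 0.0]]
force: [-0.2, -4.6, 5.5]
opening: 0.41
t 27.63 pos [665.4 -39.7 260.6] jaw 95.66 q [ -13.    32.1   73.9   -0.    74.  -108.6] F [-0.6 -5.2  4.8] open 35.3 Rx [ 1.e-04 -2.e-04 -1.e+00]
to [666.  -39.7 260.3] dp [ 0.3 -0.1  0.6] per None
```

View pics/side16.png

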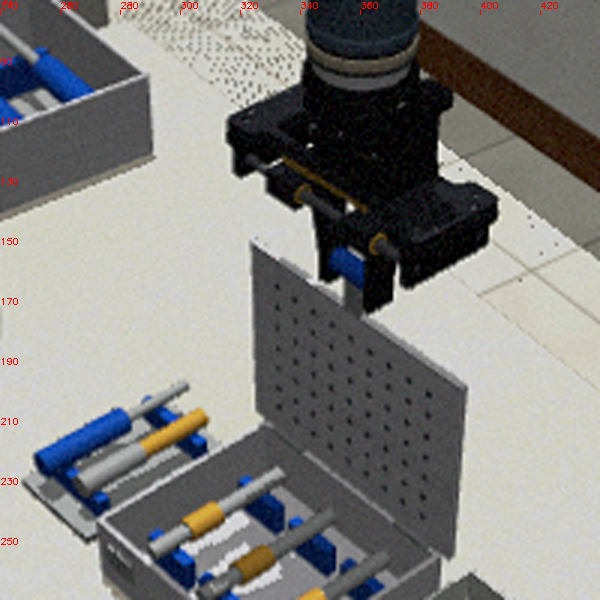

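View pics/scene16.png

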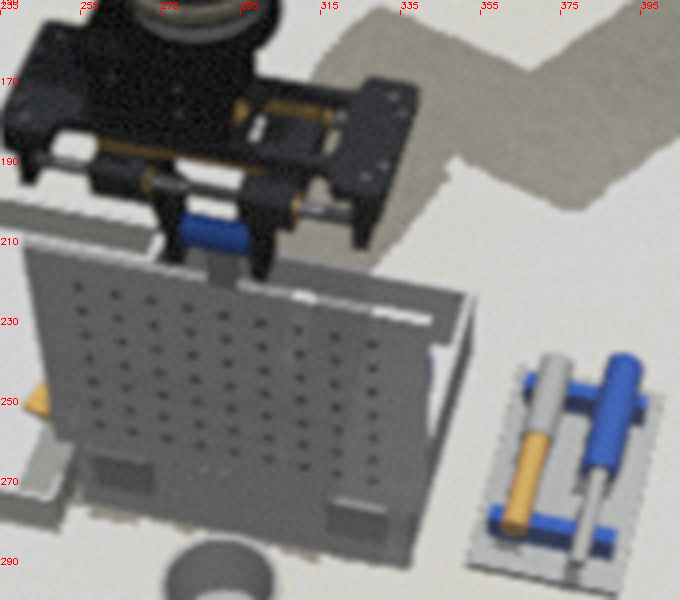

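Run:
```python
from fit import *
g=np.array([.462,-.060]);u=np.array([.9951,.0991]);v=np.array([-.0991,.9951]);h=g+.205*u
def P(th,r,y,n):
    t=np.radians(th);xz=np.array([-np.cos(t),np.sin(t)])*r+np.array([np.sin(t),np.cos(t)])*n
    p=h+u*xz[0]+v*y;return [p[0],p[1],.063+xz[1]]
si=bot.capture("side")
D3=lambda p:np.array(p)/3+[240,70]
TR,BR,TL,BL=map(D3,[(467,387),(454,557),(251,240),(258,410)])
print("obs edges",TR-BR,"TLTR",TL-TR,"BL approx",TL-BL)
for th in (86,88,90,92,94):
    p=proj(si,[P(th,.17,-.11,-.003),P(th,0,-.11,-.003),P(th,.17,.11,-.003),P(th,0,.11,-.003),P(th,.205,0,0)])
    print(th,np.round(p[0]-p[1],1),np.round(p[2]-p[0],1),np.round(p[2]-p[3],1),"abs",np.round(p[0]-TR,1),np.round(p[1]-BR,1),np.round(p[2]-TL,1))
sc=bot.capture("scene")
S4=lambda p:np.array(p)/4+[235,150]
for th in (86,88,90,92,94):
    p=proj(sc,[P(th,.17,.11,.003),P(th,.17,-.11,.003),P(th,.205,0,0),P(0,0,0,0)])
    print(th,"abs TR",np.round(p[0]-S4((432,325)),1),"TL",np.round(p[1]-S4((23,252)),1),"grip",np.round(p[2]-S4((214,233)),1))
```

```text
obs edges [  4.33333333 -56.66666667] TLTR [-72. -49.] BL approx [ -2.33333333 -56.66666667]
86 [  0.4 -55.2] [-70.5 -49.5] [ -5.4 -54.8] abs [-6.2  2.5] [-2.3  1.1] [-4.7  2. ]
88 [  2.5 -56.6] [-70.5 -49.3] [ -3.3 -56. ] abs [-4.1  1.1] [-2.3  1.1] [-2.6  0.8]
90 [  4.6 -58. ] [-70.6 -49.1] [ -1.3 -57.1] abs [-2.  -0.3] [-2.3  1. ] [-0.6 -0.4]
92 [  6.7 -59.2] [-70.6 -48.9] [  0.8 -58.1] abs [ 0.1 -1.6] [-2.3  1. ] [ 1.4 -1.4]
94 [  8.8 -60.4] [-70.6 -48.7] [  2.8 -59.1] abs [ 2.1 -2.8] [-2.3  1. ] [ 3.5 -2.4]
86 abs TR [-1.2 -4.1] TL [-1.1 -5.5] grip [ 1.4 -4.2]
88 abs TR [-1.9 -2. ] TL [-2.  -3.5] grip [ 0.3 -1.7]
90 abs TR [-2.6  0.2] TL [-3.  -1.4] grip [-0.7  0.8]
92 abs TR [-3.3  2.5] TL [-3.9  0.7] grip [-1.7  3.4]
94 abs TR [-4.   4.8] TL [-4.9  3. ] grip [-2.7  6.2]
```

```bash
python3 -m inch '{"dp":[[0,0,0.4],[0,0,0],[0,0,0],[0,0,0],[0,0,0],[0,0,0]],"yaw":[0,0,0,0,0,0]}';python3 - <<'E'
from ov import *
leg([[666,-39.7,260.3]])
print(bot.read_state()["qvel"].round(2))
crop(bot.capture("side"),220,120,240,290,2,"si17");crop(bot.capture("scene"),180,160,330,170,2.4,"sc17")
E
```

```text
time_s: 28.43
position: [0.6658, -0.0396, 0.2606]
tcp_rot: [[-0.0, -0.099, 0.995], [-0.0, 0.995, 0.099], [-1.0, -0.0, -0.0]]
force: [-0.1, -4.9, 4.6]
opening: 0.407
t 28.53 pos [665.8 -39.6 260.6] jaw 95.66 q [ -13.    32.1   73.9   -0.    74.1 -108.6] F [-0.2 -4.6  5.5] open 35.8 Rx [-0.e+00 -3.e-04 -1.e+00]
to [666.  -39.7 260.3] dp [ 0.3 -0.1  0.2] per None
[-0.07  0.1  -0.03  0.    0.01 -0.02]
```

View pics/si17.png

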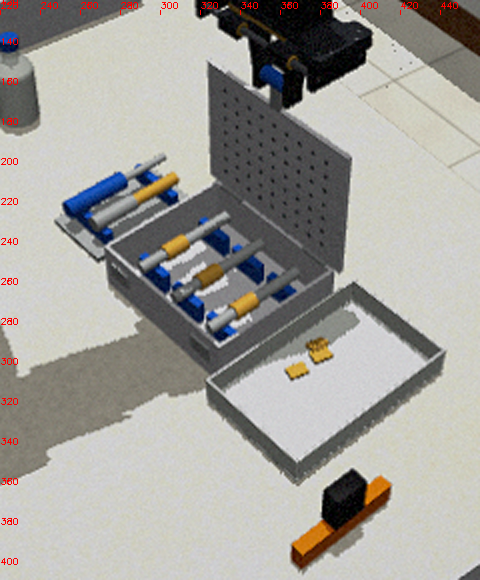

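View pics/sc17.png

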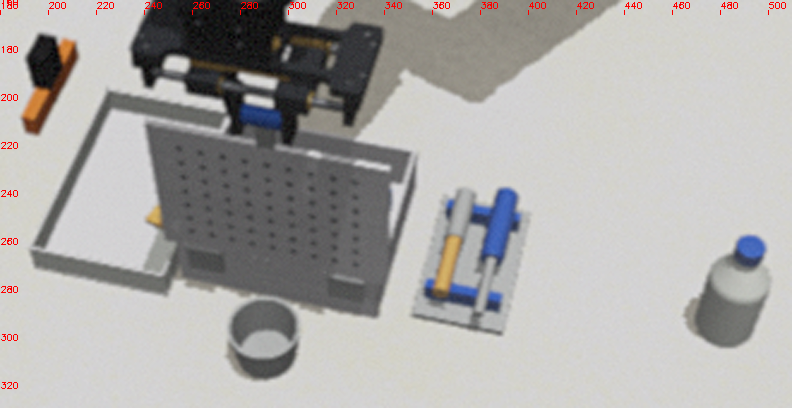

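```bash
python3 -c "
from rig import bot
print(bot.hand_in())"
```

```text
the job is handed in; nothing more can be done
None
```

I handed the job in at 28.6 s of the 72 s allowed. The off-cuts are in the tray, the scraper is back on the table, and the gripper is holding the lid upright.

- **Off-cuts:** I wiped all three off the lid with the scraper in one pass along the case's y axis. The last side image shows all three in the catch tray, two of them touching or overlapping. The lid was seen clear before I raised it.
- **Scraper:** It stands upright, released on bare table about 6 cm from the tray.
- **Lid:** It was led up its arc by the blue grip and is held at about 90°. The arm position puts it there, and the lid edges in the side image gave about 89.5°, good to about 1°.
- **Forces:** The last readings were about 5 N sideways and 5 N vertical, steady, with the horizontal force along the swing near zero. The vertical reading means the gripper presses lightly on the lid along its plane.
- **Bystanders:** The driver rack, bottle and cup look unmoved in the last images, judged by eye.
- **Disagreement:** The fixed cameras and the wrist camera differed by about 2 mm on where the lid grip is. I used the wrist camera, and that difference is worth about 0.5° of lid angle. I could not confirm the balance point by force, because the pull is too small to read at that angle.

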